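# Switch the solvent selector valve and start the pump

### The arm

A 6-joint arm with a two-finger parallel gripper is mounted at the origin on the work surface. World frame = base frame: x ahead of the robot, y to its left, z up, the work surface at z = 0. Lengths are in m, angles in rad, forces in N, time in s.
With the tool pointing down it reaches from about 0.3 to 0.825 m from the base axis. Payload 5.4 kg.
Tool frame: the origin (TCP) lies at the very end of the fingers, on their centre line; the grasp point (between the pads) lies 19 mm behind it; z points along the fingers, y is the direction in which the jaws open and shut (so a half turn about z gives the same grasp; the last joint's range is limited). The gripper opens to 92 mm and grips with 3 to 60 N. Pads are 20 mm wide; open, the fingers measure 128 mm over their backs; the gripper's body (75 mm by 189 mm) begins 69 mm behind the grasp point.
Start: joints at [-1.442, 0.158, 1.597, -0, 1.386, -0.21], TCP at [0.191, -0.542, 0.192] pointing down, gripper open.
Joint ranges: [-2.91, 2.91], [-0.94, 2.29], [0.18, 2.7], [-1.29, 4.43], [0.17, 2.64], [-3, 3]. Speed limits (rad/s): [2.57, 2.57, 3.14, 3.14, 3.14, 3.14].

### API

Orientations are given as a unit quaternion [w, x, y, z].
In Python, from cell import r gives the robot as it stands.
- The arm moves only by the tool step_arm, never from a script. Its argument "increments" is one flat list of numbers, 6 for each row, row after row: the shift along the tool's x, y, z as a fraction of full scale, then the turn, a rotation vector about the tool's x, y, z as a fraction of full scale. In form: [x, y, z, wx, wy, wz, x, y, z, wx, wy, wz, ...]. A call has 1 to 10 rows; each row shifts and turns the commanded pose from where the row before left it, along the tool's axes as they then stand; what a row does not reach is not made up. Full scale, the value 1, is 4 cm for a shift and 180 degrees for a turn. A row lasts 1/8 s, in which the tool goes at most 62.5 mm and 10.7 degrees, less where a joint would pass 70% of its speed; a pose out of reach is approached as far as the arm can. A call with a number of a shift or a turn outside -1 to 1 is refused whole. A call with a gripper value outside its range is refused whole. "fingers" is the opening, from 0 (shut) to 1 (fully open), set as the call begins (left out, the last holds). The fingers move at their own pace and stop on an object; the grip force is fixed at half the most. Time passes only in rows, so rows that do not move let the fingers close. It gives the time, the measured TCP pose, the force and the opening at its end, in the units of the state.
- r.get_state(): the state, without advancing time (a new reading comes with each control period).
- r.get_image(name): name is "scene" or "top" or "wrist"; returns a dict with "pixels" (420x560x3 uint8, red, green, blue), "z_map" (420x560 float32, m along the optical axis (not along the pixel's ray), 0 where there is no reading), "intrinsics" (3x3 intrinsics, pixels), "R" (3x3) and "t" (3): a world point X has camera coordinates R X + t; the wrist camera has in their place "T_tool_cam" (4x4, takes a point from camera to tool coordinates, whose origin is the TCP and whose axes are the flange's). Camera axes: x right, y down, z forward; pixel columns grow to the right and rows downward; lengths in m; the calibration is good to about 2 mm. The wrist camera is an equidistant fisheye: a pixel r from the principal point sees the ray r / f radians off the axis. A picture is of the moment at which its call begins: read the wrist's pose just before it.
- r.finish_job(): hands the job in, once; it reports no verdict.
The state is a dict: "clock": time; "q": joint angles; "qd": joint speeds; "tau": joint torques, N m; "ee_pos": TCP position; "eef_rot": TCP orientation; "force": force on the tool from outside, world axes, zero at the start; "torque": the same for the moment, N m; "width": opening from 0.0 (shut) to 1.0 (fully open).
Only numpy, scipy, OpenCV 4.12 (cv2) and the standard library are available. Lean on these libraries where they do the work, as an engineer would, in place of code of your own. Each camera call takes 0.05 s, during which the arm holds its last target. There are 200 camera calls.

### The job

Switch the feed over to the blue solvent line: push the black lever of the selector valve round until it points straight at the blue port fitting, leave it there, and only then press the green start button on the valve right down and let it come back up. The lever is only to be pushed sideways, never pulled up from its seat; leave the bottle, beaker, vial and spanner where they are.

Things in the scene. Friction and masses are not known exactly. Their poses are not given: they have to be found in the camera images.
- valve: solvent selector valve fixed to the bench: cream box 226 x 226 mm, 40 mm high, on a 234 mm dark foot plate, with a round grey dial (216 mm in diameter) whose top is 50 mm above the bench. Origin at the centre of its underside, below the lever's axis; z up. The four ports stand on the dial at directions of about +43, -43, +92 and -92 degrees from the valve's +x axis (counter-clockwise positive from above), their colours in any order; the start button lies on its -x side
- lever (a joint): angle of the black lever about its upright axis at the dial's centre, rad: 0 points along the valve's +x axis, positive is counter-clockwise from above; end stops at -2.0 and +2.0; starts between the two middle ports. It has no spring or notches: it resists with friction (about 2 N at 55 mm from the axis) and stays where it is left. Lifting takes about 6 N and raises it at most 12 mm
- lever_axis (a point): point on the lever's turning axis at the height of the lever blade's top, 34 mm above the dial (84 mm above the bench); its x axis points along the lever, z up
- lever_tip (a point): outer end of the lever at the height of its top (84 mm above the bench), 82 mm from the axis, with a white line along the top from hub to tip. The blade is 12 mm wide (7 mm in its last 10 mm) and 26 mm tall, its underside 8 mm above the dial; the hub is 30 mm in diameter, its top 39 mm above the dial
- port_blue: port fitting, a blue plastic stub on the valve's dial, 20 mm in diameter at the foot, 22 mm tall plus a 3 mm steel tip; fixed; origin at the centre of its foot (on the dial, 50 mm above the bench), 97 mm from the lever's axis. The lever is to point at this one
- port_red: port fitting, a red plastic stub on the valve's dial, 20 mm in diameter at the foot, 22 mm tall plus a 3 mm steel tip; fixed; origin at the centre of its foot (on the dial, 50 mm above the bench), 97 mm from the lever's axis
- port_yellow: port fitting, a yellow plastic stub on the valve's dial, 20 mm in diameter at the foot, 22 mm tall plus a 3 mm steel tip; fixed; origin at the centre of its foot (on the dial, 50 mm above the bench), 97 mm from the lever's axis
- port_white: port fitting, a white plastic stub on the valve's dial, 20 mm in diameter at the foot, 22 mm tall plus a 3 mm steel tip; fixed; origin at the centre of its foot (on the dial, 50 mm above the bench), 97 mm from the lever's axis
- start (a joint): travel of the green start button, m: 0 up, 0.006 fully down; it springs back; fully down takes 5 N
- start_top (a point): centre of the top of the green start button (28 mm in diameter) in a grey housing; its top is 18 mm above the dial (68 mm above the bench) and it lies 68 mm from the lever's axis; pressed straight down
- bottle: loose glass bottle with a blue cap, 68 mm in diameter, 150 mm tall; origin at the centre of its underside
- beaker: loose glass beaker, 66 mm in diameter at the rim, 85 mm tall; origin at the centre of its underside
- vial: loose amber vial with a white cap, 32 mm in diameter, 48 mm tall; origin at the centre of its underside
- spanner: loose steel spanner, 150 mm long, lying flat on the bench along its own x axis; origin at its underside near the middle

How it is judged:
By the outcome, as a careful person would: the job done as asked, in the order asked, and still so for the second after the job is handed in, with the robot touching nothing.
It also fails if it takes over 48 s, if anything falls off the work surface, if the arm or the gripper's body presses on something with over 40 N, if the wrist force passes 120 N, or if a joint passes its speed limit or range.

## Working session

There is one attempt and no reset: what is moved stays moved. The work goes in short steps, Python scripts to look and compute and a tool call to move; the robot and the scene stay as the last step left them, time stands still between calls to the robot, and variables do not carry over. Pictures are saved under pics/ and viewed, on a budget of 10 in all, crops included, one or two more only if the job needs it, and the job is handed in when it is done.

Besides the shell and the picture viewer there is one more tool, called after "Request:" as name(argument=value, ...) on one line, values as JSON. step_arm: Moves the arm, as the interface text tells. Its arguments: {"type":"object","properties":{"increments":{"type":"array","items":{"type":"number","minimum":-1,"maximum":1}},"fingers":{"type":"number"}},"required":["increments"]}

```bash
mkdir -p pics; cat > h.py <<'E'
import numpy as np, cv2
from cell import r
def grab(n):
    s=r.get_state(); d=r.get_image(n); d['s']=s; return d
def save(d,f): cv2.imwrite('pics/'+f,cv2.cvtColor(d['pixels'],cv2.COLOR_RGB2BGR))
def ray(d,u,v,z):
    K,R,t=d['intrinsics'],np.array(d['R']),np.array(d['t'])
    c=-R.T@t; w=R.T@np.linalg.solve(K,[u,v,1.]); return c+w*(z-c[2])/w[2]
def blobs(d,lo,hi,amin=15):
    h=cv2.cvtColor(d['pixels'],cv2.COLOR_RGB2HSV); m=cv2.inRange(h,np.array(lo),np.array(hi))
    n,l,s,c=cv2.connectedComponentsWithStats(m)
    return [(c[i].round(1),s[i]) for i in range(1,n) if s[i][4]>=amin]
E
python3 - <<'E'
from h import *
a=grab('top'); b=grab('scene'); save(a,'top.png'); save(b,'scene.png')
C={'blue':([100,110,50],[130,255,255]),'red':([0,140,60],[8,255,255]),'yel':([20,120,80],[34,255,255]),'green':([45,100,40],[85,255,255])}
for n,(lo,hi) in C.items():
    for c,s in blobs(a,lo,hi): print(n,c,s,ray(a,*c,.07).round(4))
print(a['s'])
E
```

```text
blue [410.7 201.5] [403 194  17  16 205] [ 0.5828 -0.206   0.07  ]
blue [310.2 222.1] [306 218   9   9  52] [0.5369 0.0091 0.07  ]
red [298.6 187.5] [295 183   8   9  42] [0.6116 0.0345 0.07  ]
yel [239.  183.4] [235 179   9   9  57] [0.6198 0.164  0.07  ]
green [263.5 248.6] [258 243  12  12 120] [0.4793 0.1088 0.07  ]
{'clock': 0.0, 'q': array([-1.44208887e+00,  1.59093947e-01,  1.59821316e+00, -1.30311408e-07,
        1.38619020e+00, -2.10099427e-01]), 'qd': array([ 0.00070011, -0.00087387, -0.00065246, -0.00102884,  0.00029777,
        0.00044107]), 'tau': array([ 1.50716278e-03, -3.85568440e+01, -3.22109985e+01,  7.02626235e-02,
        3.80458671e-02, -1.57382960e-04]), 'ee_pos': array([ 0.19100142, -0.54164647,  0.19130329]), 'eef_rot': array([-9.51543805e-04,  9.85685070e-01,  1.68594295e-01,  3.86813147e-05]), 'force': array([ 0.40942517,  0.34304886, -0.29066042]), 'torque': array([-0.0234725 ,  0.01653378, -0.03991553]), 'width': 1.0025038944435538}
```

View pics/top.png

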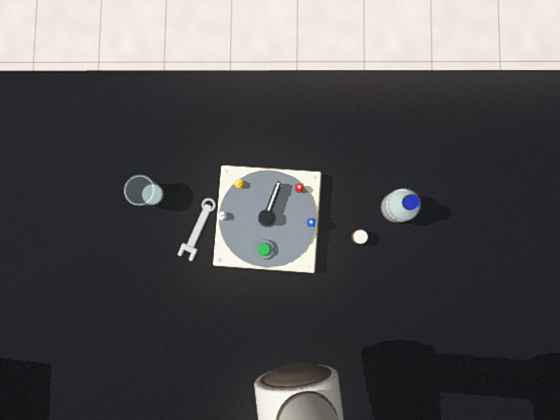

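View pics/scene.png

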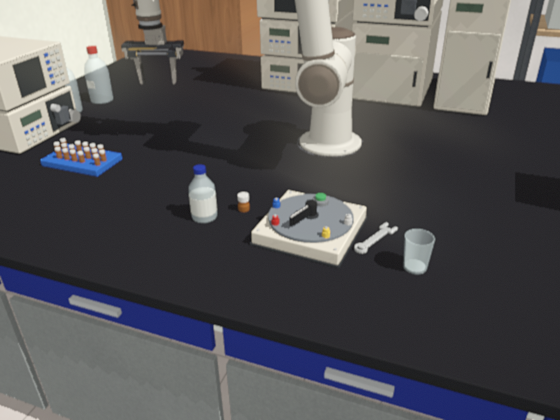

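Top view: valve at about (268,218), blue port at (311,222) on the right, red (299,188), yellow (239,183), white (222,216), button (264,249). The lever points at (278,183). The scene view agrees: bottle and vial are on the blue side, spanner and beaker on the other.

```bash
python3 - <<'E'
from h import *
a=grab('top')
P={'blue':(310.2,222.1,.065,-92,97),'red':(298.6,187.5,.065,-43,97),'yel':(239,183.4,.065,43,97),'green':(263.5,248.6,.068,180,68)}
W=np.array([ray(a,*p[:3])[:2] for p in P.values()])
M=np.array([[p[4]/1e3*np.cos(np.radians(p[3])),p[4]/1e3*np.sin(np.radians(p[3]))] for p in P.values()])
U,S,V=np.linalg.svd((M-M.mean(0)).T@(W-W.mean(0))); R=(U@V).T
t=W.mean(0)-R@M.mean(0); print('axis',t,'yaw',np.degrees(np.arctan2(R[1,0],R[0,0])),'res mm',((R@M.T).T+t-W)*1e3)
for n,w in zip(P,W): d=w-t; print(n,w,np.hypot(*d),np.degrees(np.arctan2(d[1],d[0])))
h=cv2.cvtColor(a['pixels'],cv2.COLOR_RGB2HSV)
m=((h[...,2]<45)&(h[...,1]<200)).astype(np.uint8); m[:170]=0;m[245:]=0;m[:,:235]=0;m[:,295:]=0
n,l,s,c=cv2.connectedComponentsWithStats(m)
i=1+np.argmax(s[1:,4]); print(s[i],c[i])
yx=np.argwhere(l==i); Q=np.array([ray(a,u,v,.08)[:2] for v,u in yx])
rel=Q-t; rr=np.hypot(*rel.T); far=rel[rr>.03]; print('lever',np.degrees(np.arctan2(*far.mean(0)[::-1])),'maxr',rr.max(), 'n',len(far))
w=(h[...,2]>150)&(h[...,1]<60); v,u=np.nonzero(w[180:212,266:290]); F=np.array([ray(a,x+266,y+180,.084)[:2] for y,x in zip(v,u)])-t
print('white line',np.degrees(np.arctan2(*F.mean(0)[::-1])),len(F),np.hypot(*F.T).max())
E
```

```text
axis [0.54625067 0.10463466] yaw -3.7107328644090116 res mm [[-0.54577661 -0.84138207]
 [ 0.53690486 -0.54082451]
 [ 0.87176578  1.30245054]
 [-0.86289403  0.07975605]]
blue [0.53714435 0.00895746] 0.09610958332535498 -95.43689293092702
red [0.61222492 0.03456906] 0.09623818925016288 -46.72262806896588
yel [0.62045292 0.16475609] 0.09550161942614928 39.01568505420972
green [0.47925613 0.10895581] 0.0671337574692987 176.3095307614378
[272 201   3   7   7] [273. 204.]
lever -28.531650461047796 maxr 0.03901572627066955 n 5
white line -20.072072105971603 293 0.0937656574097657
```

Request:
step_arm(increments=[0.915,-0.72,0,0,0,0,0.915,-0.72,0,0,0,0,0.915,-0.72,0,0,0,0,0.915,-0.72,0,0,0,0,0.915,-0.72,0,0,0,0,0.915,-0.72,0,0,0,0,0.915,-0.72,0,0,0,0,0.915,-0.72,0,0,0,0])

```text
clock: 1.15
ee_pos: [0.3912, -0.2262, 0.1922]
eef_rot: [-0.0, 0.986, 0.169, 0.0]
force: [0.2, -0.4, -0.8]
width: 0.997
```

Request:
step_arm(increments=[0.915,-0.72,0,0,0,0,0.915,-0.72,0,0,0,0,0.915,-0.72,0,0,0,0,0.915,-0.72,0,0,0,0,0.915,-0.72,0,0,0,0,0.915,-0.72,0,0,0,0,0.915,-0.72,0,0,0,0,0.915,-0.72,0,0,0,0])

```text
clock: 2.15
ee_pos: [0.5907, 0.0884, 0.192]
eef_rot: [0.0, 0.986, 0.169, -0.0]
force: [-0.2, -1.2, 0.4]
width: 1.001
```

Request:
step_arm(fingers=0.38, increments=[0,0,0,0,0,-0.057,0,0,0,0,0,-0.057,0,0,0,0,0,-0.057,0,0,0,0,0,-0.057,0,0,0,0,0,-0.057,0,0,0,0,0,-0.057,0,0,0,0,0,-0.057,0,0,0,0,0,-0.057,0,0,0,0,0,-0.057,0,0,0,0,0,-0.057])

```text
clock: 3.4
ee_pos: [0.5899, 0.0869, 0.1918]
eef_rot: [-0.0, 0.482, 0.876, -0.0]
force: [-0.1, -1.1, -0.4]
width: 0.379
```

Request:
step_arm(increments=[0,0,0,0,0,-0.057,0,0,0,0,0,-0.057,0,0,0,0,0,-0.057,0,0,0,0,0,-0.057,0,0,0,0,0,0])

```text
clock: 4.03
ee_pos: [0.59, 0.087, 0.1919]
eef_rot: [-0.0, 0.148, 0.989, -0.0]
force: [0.4, 0.6, 0.5]
width: 0.381
```

```bash
cat >> h.py <<'E'
from scipy.spatial.transform import Rotation as Ro
def pose(s): w,x,y,z=s['eef_rot']; return Ro.from_quat([x,y,z,w]).as_matrix(),np.array(s['ee_pos'])
def wray(d,u,v,z):
    K=d['intrinsics']; x=(u-K[0,2])/K[0,0]; y=(v-K[1,2])/K[1,1]; th=np.hypot(x,y)
    k=np.sin(th)/th if th>1e-9 else 1; c=np.array([x*k,y*k,np.cos(th)])
    T=np.array(d['T_tool_cam']); R,p=pose(d['s']); o=R@T[:3,3]+p; w=R@T[:3,:3]@c
    return o+w*(z-o[2])/w[2]
def deg(v): return np.degrees(np.arctan2(v[1],v[0]))
E
python3 - <<'E'
from h import *
d=grab('wrist'); save(d,'w1.png'); R,p=pose(d['s'])
print(d['s']['clock'],p,deg(R[:,0]),R[:,2],d['s']['width'],d['s']['q'])
C={'blue':([100,110,50],[130,255,255]),'red':([0,140,60],[8,255,255]),'yel':([20,120,80],[34,255,255]),'green':([45,100,40],[85,255,255])}
for n,(lo,hi) in C.items():
    for c,s in blobs(d,lo,hi,40): print(n,c,s,wray(d,*c,.068).round(4))
E
```

```text
4.025 [0.5899885  0.0869756  0.19190181] 162.94256316414427 [-7.69866689e-04  8.82179311e-05 -9.99999700e-01] 0.38094449698441674 [-5.60926358e-02  2.14086482e-01  1.53418785e+00  4.56284843e-05
  1.39409192e+00 -1.32918862e+00]
blue [188.6 176.2] [178 167  21  20 295] [0.5375 0.0118 0.068 ]
blue [ 24.9 278.1] [ 14 268  27  24 374] [ 0.587  -0.2774  0.068 ]
red [235.4 234.9] [226 226  19  20 258] [0.6103 0.0374 0.068 ]
yel [355.7 207.2] [347 198  20  20 278] [0.6181 0.1644 0.068 ]
yel [193.8 343.6] [188 317  16  55 484] [ 0.7314 -0.0626  0.068 ]
yel [356.5 344.3] [348 317  15  55 443] [0.792  0.1308 0.068 ]
yel [320.9 388.6] [ 141  372  314   27 2295] [0.8553 0.0705 0.068 ]
green [263.8  89.4] [250  76  29  28 632] [0.4796 0.1092 0.068 ]
```

View pics/w1.png

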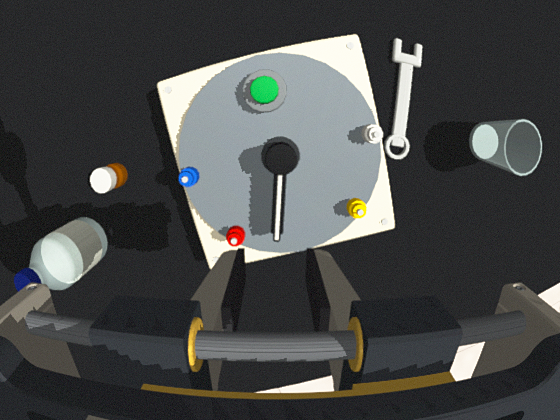

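Wrist view: the lever's white line runs from the hub (280,156) to the tip (277,240). Blue port is at (188,177), button at (264,89), and the fingers are either side of the lever. Now I'll take the lever angle and blue direction from this view.

```bash
cat >> h.py <<'E'
A=np.array([.5463,.1046])
def lever(d,box):
    u0,v0,u1,v1=box; g=d['pixels'].min(2)[v0:v1,u0:u1]; m=(g>150).astype(np.uint8)
    n,l,s,c=cv2.connectedComponentsWithStats(m); i=1+np.argmax(s[1:,4]); v,u=np.nonzero(l==i)
    P=np.array([wray(d,a+u0,b+v0,.084)[:2] for a,b in zip(u,v)])
    vx,vy,x,y=cv2.fitLine(P.astype(np.float32),cv2.DIST_L2,0,.01,.001).ravel()
    q=P-[x,y]; t=q@[vx,vy]; ends=np.array([[x,y]])+np.outer([t.min(),t.max()],[vx,vy])
    return ends,len(P)
E
python3 - <<'E'
from h import *
d=grab('wrist'); e,n=lever(d,(262,172,292,244)); print(n,e,deg(e[0]-e[1]))
for x in e: print(np.hypot(*(x-A)),deg(x-A))
h=wray(d,280,156,.089); print('hub',h)
b=wray(d,188.6,176.2,.066)[:2]; print('blue',b,deg(b-A),deg(b-h[:2]))
# world points of ports from wrist at .066, axis from fit
P=np.array([wray(d,*c)[:2] for c in [(188.6,176.2,.066),(235.4,234.9,.066),(355.7,207.2,.066),(263.8,89.4,.068)]])
M=np.array([[r_*np.cos(a),r_*np.sin(a)] for r_,a in zip([.097,.097,.097,.068],np.radians([-92,-43,43,180]))])
U,S,V=np.linalg.svd((M-M.mean(0)).T@(P-P.mean(0))); R=(U@V).T; t=P.mean(0)-R@M.mean(0)
print('axis',t,'yaw',deg(R[:,0]),((M@R.T)+t-P)*1e3,'blue',deg(b-t),'lever tip',[deg(x-t) for x in e])
E
```

```text
338 [[0.56168224 0.10944519]
 [0.628335   0.08587376]] 160.5241062870083
0.0161272759449249 17.48369825674782
0.08414519581811705 -12.858659641698672
hub [0.54429048 0.10534019 0.089     ]
blue [0.53768822 0.01114921] -95.26511296921456 -94.00955368993898
axis [0.54572108 0.10576803] yaw -3.478732370344861 [[-1.22833904 -1.93805863]
 [ 1.55621722 -1.39507507]
 [ 1.51000316  2.77677274]
 [-1.83788134  0.55636096]] blue -94.85260669815621 lever tip [np.float64(12.97353793248012), np.float64(-13.539613389078555)]
```

```bash
python3 - <<'E'
from h import *
d=grab('wrist'); g=d['pixels'].min(2).astype(int)
for v in range(172,248,8):
    u=np.nonzero(g[v,262:292]>150)[0]+262; print(v,u.min() if len(u) else None,u.max() if len(u) else None,g[v,264:292:3],wray(d,u.mean(),v,.084)[:2].round(4) if len(u) else '')
for v in (156,176,240): print(wray(d,278,v,.084)[:2])
E
```

```text
172 291 291 [ 92  90  73  40  40  38  27  31  57 159] [0.5621 0.1107]
180 278 291 [ 91  90  88  60  44 251  75  66 152 155] [0.5676 0.1025]
188 277 291 [ 92  91  92  34  56 250  60 101 156 152] [0.5749 0.1002]
196 277 291 [ 94  92  98  34 106 252  28 124 154 156] [0.582  0.0971]
204 276 291 [ 93  92  93  30 180 247  26 141 152 151] [0.5894 0.0947]
212 276 290 [ 89  88  96  34 194 238  29 158 155 150] [0.5966 0.0913]
220 276 290 [ 88  86  85  27 238 215  33 153 150 149] [0.6044 0.0891]
228 275 288 [ 96  92  83  21 254 141  45 151 153 150] [0.6119 0.086 ]
236 262 290 [148 152 151  67 251  76 151 149 148 148] [0.6181 0.0782]
244 264 291 [151 152 151 153 149 146 147 151 148 153] [0.626  0.0753]
[0.544265   0.10349214]
[0.56221957 0.09799199]
[0.62290774 0.07945034]
```

```bash
sed -i 's/g>150/g>195/' h.py; python3 - <<'E'
from h import *
d=grab('wrist'); e,n=lever(d,(262,172,292,243)); print(n,e,deg(e[1]-e[0]))
for x in e: print(np.hypot(*(x-A)),deg(x-A))
R,p=pose(d['s']); print(p,deg(R[:,0]))
for x in e: print('tool',R.T[:2,:2]@(x-p[:2]))
print('A tool',R.T[:2,:2]@(A-p[:2]))
E
```

```text
226 [[0.56182274 0.09976578]
 [0.62153272 0.07808465]] -19.956331697417504
0.01625807501194252 -17.298051363027177
0.07976857478242878 -19.41471914911842
[0.59011949 0.08694332 0.19211476] 162.9029938049935
tool [0.03081596 0.00393685]
tool [-0.03262938  0.000768  ]
A tool [0.04707393 0.0039939 ]
```

Request:
step_arm(fingers=0.28, increments=[-0.11,0.05,0,0,0,0.0133,0,0,0.8,0,0,0,0,0,0.8,0,0,0,0,0,0.8,0,0,0,0,0,0.5,0,0,0,0,0,0.25,0,0,0,0,0,0,0,0,0])

```text
clock: 5.1
ee_pos: [0.5951, 0.0875, 0.0663]
eef_rot: [-0.0, 0.168, 0.986, -0.0]
force: [-0.7, 0.1, 0.3]
width: 0.277
```

```bash
python3 - <<'E'
from h import *
d=grab('wrist'); save(d,'w2.png'); R,p=pose(d['s'])
print(p,deg(R[:,0]),np.hypot(*(p[:2]-A)),deg(p[:2]-A),d['s']['width'],d['s']['force'])
E
```

```text
[0.5950727  0.08753883 0.06627547] 160.63795245078916 0.05167068297904604 -19.28034006004959 0.2773001831734311 [-0.70106462  0.12569484  0.3286931 ]
```

View pics/w2.png

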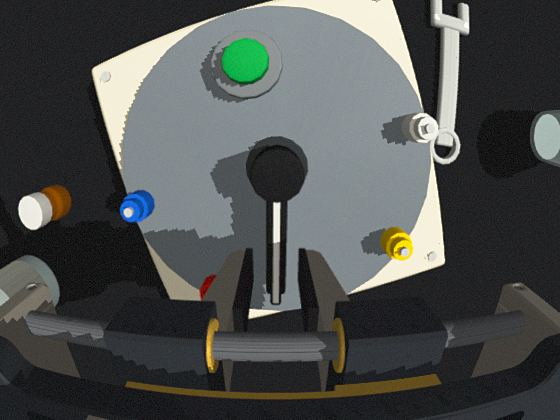

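The lever (white line, (277,200) to (276,300)) sits centred between the fingers at columns 248 and 305, with no contact force. I'll start the arc.

Request:
step_arm(increments=[0.011,-0.17,0,0,0,0.0417,0.011,-0.17,0,0,0,0.0417,0.011,-0.17,0,0,0,0.0417,0.011,-0.17,0,0,0,0.0417,0.011,-0.17,0,0,0,0.0417,0.011,-0.17,0,0,0,0.0417,0.011,-0.17,0,0,0,0.0417,0.011,-0.17,0,0,0,0.0417,0.011,-0.17,0,0,0,0.0417,0,0,0,0,0,0])

```text
clock: 6.4
ee_pos: [0.5496, 0.0526, 0.0677]
eef_rot: [0.001, 0.687, 0.726, 0.001]
force: [0.7, 0.0, 0.4]
width: 0.278
```

```bash
python3 - <<'E'
from h import *
d=grab('wrist'); save(d,'w3.png'); R,p=pose(d['s'])
print(p,deg(R[:,0]),np.hypot(*(p[:2]-A)),deg(p[:2]-A),d['s']['width'],d['s']['force'])
e,n=lever(d,(225,195,335,300)); print(n,e,[(np.hypot(*(x-A)),deg(x-A)) for x in e],deg(e[1]-e[0]))
for c,s in blobs(d,[100,110,50],[130,255,255],40): print(c,s,deg(wray(d,*c,.066)[:2]-A),wray(d,*c,.066))
E
```

```text
[0.54962365 0.05264387 0.06771715] 93.17113260399174 0.052062329345788805 -86.33976215711962 0.2780922255719709 [0.73410483 0.01707574 0.43744787]
27 [[0.5749411  0.09332313]
 [0.58045885 0.09222823]] [(np.float64(0.030781166845923063), np.float64(-21.491069233604524)), (np.float64(0.036330256957479996), np.float64(-19.909553784939682))] -11.223552614729867
[259.3 300.7] [248 284  23  36 561] -93.53089038166021 [0.5406442  0.01293944 0.066     ]
```

View pics/w3.png

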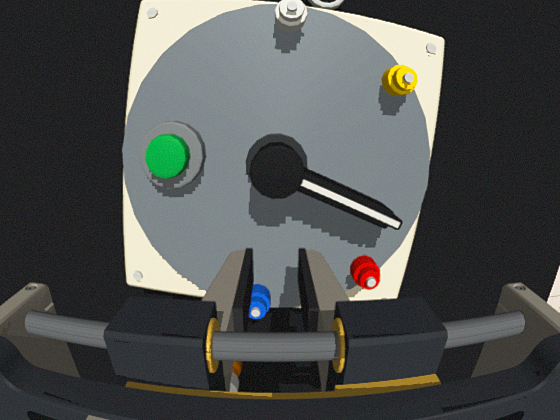

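The lever didn't come along: it still points right of red at (400,225) while the fingers stand at the blue side. I need to find out why, so I'll measure the lever and the fingertip height.

```bash
python3 - <<'E'
from h import *
d=grab('wrist'); s=grab('scene'); save(s,'s2.png'); R,p=pose(d['s']); print(p,R[:,2],d['s']['q'])
e,n=lever(d,(300,165,415,235)); print('lever',n,[(np.hypot(*(x-A)),deg(x-A)) for x in e],deg(e[1]-e[0]))
Z=d['z_map']; K=d['intrinsics']; T=np.array(d['T_tool_cam'])
def pt(u,v):
    x=(u-K[0,2])/K[0,0];y=(v-K[1,2])/K[1,1];th=np.hypot(x,y);k=np.tan(th)/th
    c=np.array([x*k,y*k,1])*Z[v,u]; return R@(T[:3,:3]@c+T[:3,3])+p
for u,v in [(240,255),(249,252),(305,252),(312,256),(350,203),(390,222),(276,160),(200,80),(167,155),(256,313)]: print(u,v,Z[v,u],pt(u,v).round(4))
cv2.imwrite('pics/s2c.png',cv2.resize(cv2.cvtColor(s['pixels'][120:270,210:410],cv2.COLOR_RGB2BGR),(800,600),interpolation=cv2.INTER_CUBIC))
E
```

```text
[0.54974243 0.0526643  0.06754305] [ 2.29477155e-03 -2.98784568e-04 -9.99997322e-01] [-1.23335247e-01  2.28862240e-01  1.77626906e+00 -1.56766152e-05
  1.13414725e+00 -1.79887072e-01]
lever 596 [(np.float64(0.016021350244901807), np.float64(-18.120272838417385)), (np.float64(0.07969628511039437), np.float64(-19.5803206677894))] -19.94761079943079
240 255 0.1731292 [0.53  0.061 0.099]
249 252 0.17690879 [0.5345 0.0614 0.0951]
305 252 0.17519793 [0.565  0.0638 0.0968]
312 256 0.17164235 [0.5684 0.0633 0.1007]
350 203 0.17960782 [0.5895 0.0898 0.0852]
390 222 0.18366691 [0.6157 0.0797 0.0844]
276 160 0.17030749 [0.5465 0.1114 0.0878]
200 80 0.19315216 [0.4952 0.1577 0.0497]
167 155 0.18559217 [0.4812 0.1101 0.071 ]
256 313 0.21220474 [0.5391 0.0078 0.0739]
```

View pics/s2c.png

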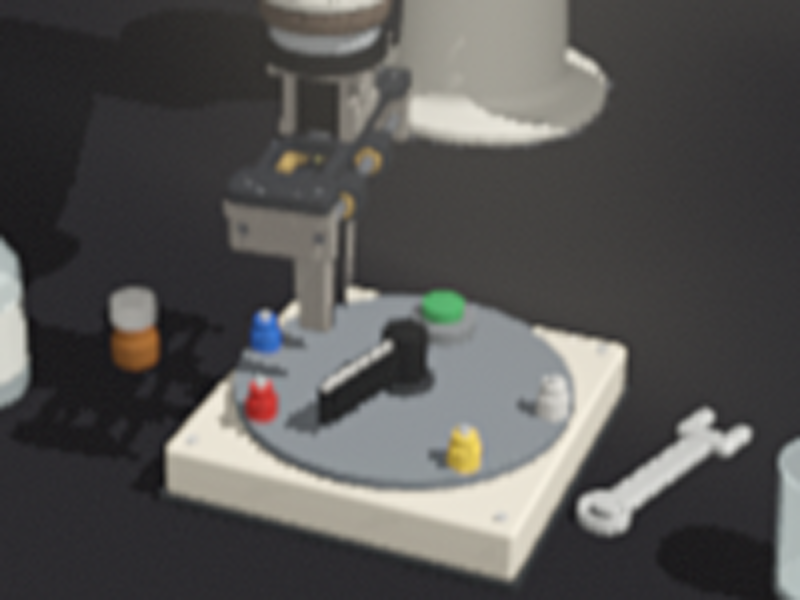

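```bash
python3 - <<'E'
from h import *
s=grab('scene'); d=grab('wrist'); R,p=pose(d['s'])
for z in (.05,.066,.08,.09,.095,.1): print(z,ray(s,288.5,201.5,z).round(4), R.T@(ray(s,288.5,201.5,z)-p))
K,Rc,tc=s['intrinsics'],s['R'],s['t']
# column of scene depth down the finger
for v in range(184,210,2):
    z=s['z_map'][v,288]; c=np.linalg.solve(K,[288,v,1.])*z; print(v,s['pixels'][v,288],(np.array(Rc).T@(c-tc)).round(4))
Z=d['z_map']; print(d['T_tool_cam'], K[0,0])
for v in range(244,262,2): print(v,Z[v,240].round(4),Z[v,312].round(4),d['pixels'][v,240])
E
```

```text
0.05 [0.5102 0.0334 0.05  ] [-0.01711374 -0.04029559  0.01682599]
0.066 [0.535  0.0425 0.066 ] [-0.00942082 -0.01493711  0.00085367]
0.08 [0.5568 0.0505 0.08  ] [-0.00268952  0.00725156 -0.01312211]
0.09 [0.5723 0.0562 0.09  ] [ 0.00211856  0.02310061 -0.02310481]
0.095 [0.5801 0.059  0.095 ] [ 0.0045226   0.03102513 -0.02809616]
0.1 [0.5879 0.0618 0.1   ] [ 0.00692663  0.03894965 -0.03308751]
184 [128 123 115] [0.6335 0.0774 0.1758]
186 [118 114 107] [0.5841 0.0593 0.1409]
188 [118 114 107] [0.5813 0.0582 0.1337]
190 [119 114 107] [0.5788 0.0573 0.1266]
192 [120 116 109] [0.5748 0.0558 0.1185]
194 [119 115 107] [0.576  0.0562 0.1135]
196 [119 114 107] [0.5756 0.0561 0.1076]
198 [118 114 107] [0.5773 0.0567 0.103 ]
200 [118 113 106] [0.5761 0.0562 0.0965]
202 [117 116 114] [0.572  0.0547 0.088 ]
204 [144 149 154] [0.5227 0.0366 0.0501]
206 [145 150 154] [0.5272 0.0382 0.0469]
208 [145 150 154] [0.5413 0.0434 0.0501]
[[ 2.05388047e-04 -9.60934110e-01 -2.76777157e-01  7.79160051e-02]
 [ 9.99999436e-01 -9.10311846e-05  1.05811804e-03 -4.74002546e-04]
 [-1.04197707e-03 -2.76777218e-01  9.60933549e-01 -1.92011564e-01]
 [ 0.00000000e+00  0.00000000e+00  0.00000000e+00  1.00000000e+00]] 512.1148633815741
244 0.2237 0.2241 [129 134 137]
246 0.2244 0.2239 [127 133 140]
248 0.2239 0.2252 [130 135 137]
250 0.1815 0.1803 [125 120 109]
252 0.1784 0.1778 [125 116 106]
254 0.1753 0.1748 [125 119 108]
256 0.173 0.1719 [120 115 104]
258 0.1692 0.169 [119 114 103]
260 0.1667 0.1669 [124 118 109]
```

Both depth cameras put the real fingertips at z ≈ 0.090 while the reported TCP is 0.067. The fingers end about 23 mm short of the stated TCP and passed over the lever, which is untouched at -19.5°. I'll go back and lower by that much more, in stages, watching the force.

Request:
step_arm(increments=[0.011,0.17,-0.25,0,0,-0.0417,0.011,0.17,0,0,0,-0.0417,0.011,0.17,0,0,0,-0.0417,0.011,0.17,0,0,0,-0.0417,0.011,0.17,0,0,0,-0.0417,0.011,0.17,0,0,0,-0.0417,0.011,0.17,0,0,0,-0.0417,0.011,0.17,0,0,0,-0.0417,0.011,0.17,0,0,0,-0.0417,0,0,0,0,0,0])

```text
clock: 7.9
ee_pos: [0.5953, 0.0878, 0.0763]
eef_rot: [0.0, 0.168, 0.986, 0.0]
force: [0.3, 0.6, 0.0]
width: 0.284
```

```bash
python3 - <<'E'
from h import *
s=r.get_state(); R,p=pose(s); print(p,deg(R[:,0]),np.hypot(*(p[:2]-A)),deg(p[:2]-A),s['force'])
E
```

```text
[0.59530122 0.0878063  0.07626074] 160.64746651244863 0.05179911429010777 -18.91761281548917 [0.2624478  0.63993676 0.02883059]
```

Request:
step_arm(increments=[0,0,0.25,0,0,0,0,0,0.15,0,0,0,0,0,0,0,0,0])

```text
clock: 8.28
ee_pos: [0.5942, 0.0873, 0.0592]
eef_rot: [-0.001, 0.168, 0.986, -0.0]
force: [0.1, -0.7, -0.1]
width: 0.282
```

Request:
step_arm(increments=[0,0,0.15,0,0,0,0,0,0.12,0,0,0,0,0,0.11,0,0,0,0,0,0,0,0,0])

```text
clock: 8.78
ee_pos: [0.5947, 0.0875, 0.0445]
eef_rot: [-0.0, 0.168, 0.986, -0.0]
force: [0.1, 0.6, 0.2]
width: 0.279
```

Request:
step_arm(increments=[0.005,-0.09,0,0,0,0.0222,0.005,-0.09,0,0,0,0.0222,0.005,-0.09,0,0,0,0.0222,0.005,-0.09,0,0,0,0.0222,0,0,0,0,0,0])

```text
clock: 9.4
ee_pos: [0.5885, 0.0749, 0.0454]
eef_rot: [0.0, 0.303, 0.953, 0.0]
force: [0.2, 1.0, 0.4]
width: 0.279
```

```bash
python3 - <<'E'
from h import *
d=grab('wrist'); save(d,'w4.png'); R,p=pose(d['s']); print(p,deg(R[:,0]),np.hypot(*(p[:2]-A)),deg(p[:2]-A),d['s']['force'])
g=(d['pixels'].min(2)>215).astype(np.uint8); n,l,s,c=cv2.connectedComponentsWithStats(g)
for i in range(1,n):
    if s[i][4]>60 and 180<c[i][0]<400: print(s[i],c[i],deg(wray(d,*c[i],.084)[:2]-A))
E
```

```text
[0.58845986 0.07493978 0.04535883] 144.70692500360963 0.05154786749469166 -35.12708024445843 [0.18880289 1.01922117 0.36971396]
[278 213  11  56 219] [282.82648402 239.55707763] -28.5510981029796
```

View pics/w4.png

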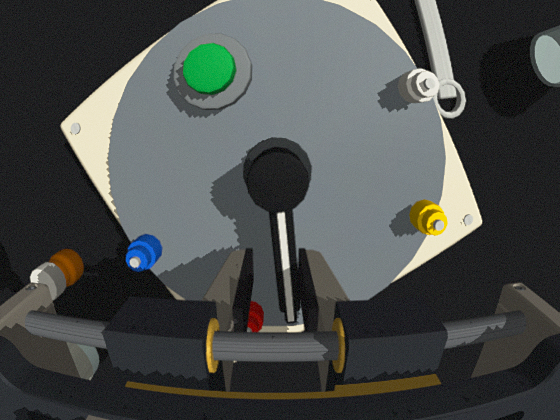

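The lever now follows (about -28.5°, 6.6° behind the tool, 1 N). I'll continue the arc and stop short of blue.

Request:
step_arm(increments=[0.008,-0.1465,0,0,0,0.0361,0.008,-0.1465,0,0,0,0.0361,0.008,-0.1465,0,0,0,0.0361,0.008,-0.1465,0,0,0,0.0361,0.008,-0.1465,0,0,0,0.0361,0.008,-0.1465,0,0,0,0.0361,0.008,-0.1465,0,0,0,0.0361,0.008,-0.1465,0,0,0,0.0361,0.006,-0.1,0,0,0,0.025,0,0,0,0,0,0])

```text
clock: 10.7
ee_pos: [0.5447, 0.0531, 0.0454]
eef_rot: [0.0, 0.718, 0.697, 0.0]
force: [0.8, 0.3, 0.8]
width: 0.282
```

```bash
cat > m.py <<'E'
from h import *
import sys
d=grab('wrist'); save(d,sys.argv[1]); R,p=pose(d['s']); print(d['s']['clock'],p,deg(R[:,0]),np.hypot(*(p[:2]-A)),deg(p[:2]-A),d['s']['force'])
e,n=lever(d,(265,200,320,296)); print('lever',n,[(np.hypot(*(x-A)).round(4),deg(x-A).round(2)) for x in e],deg(e[1]-e[0]))
for c,s in blobs(d,[100,110,50],[130,255,255],40): print('blue',c,s,deg(wray(d,*c,.066)[:2]-A))
h=cv2.cvtColor(d['pixels'],cv2.COLOR_RGB2HSV)
for c,s in blobs(d,[45,100,40],[85,255,255],100): w=wray(d,*c,.068); print('green',c,w,deg(w[:2]-A))
E
python3 m.py w5.png
```

```text
10.7 [0.54472264 0.05305244 0.04543569] 88.30044473218688 0.05157168388979781 -91.75270541599068 [0.78645988 0.33312166 0.78111929]
lever 456 [(np.float64(0.0163), np.float64(-83.6)), (np.float64(0.0632), np.float64(-85.6))] -86.2925963559552
blue [267.7 317.1] [252 301  32  32 801] -94.88333169818978
green [155.3 170.8] [0.48030373 0.10945533 0.068     ] 175.79233948227517
```

View pics/w5.png

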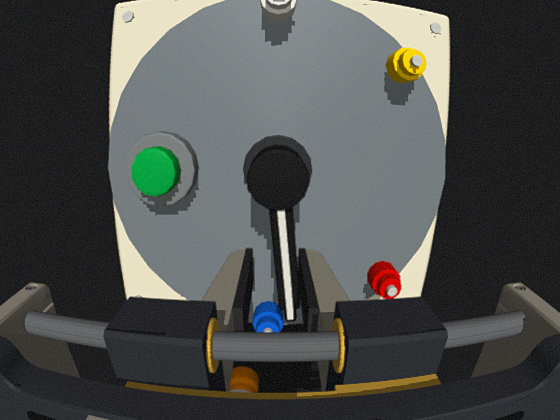

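Request:
step_arm(increments=[0.001,-0.051,0,0,0,0.0125,0.001,-0.051,0,0,0,0.0125,0.001,-0.051,0,0,0,0.0125,0.001,-0.051,0,0,0,0.0125,0,0,0,0,0,0,0,0,0,0,0,0])

```text
clock: 11.5
ee_pos: [0.5367, 0.0539, 0.0453]
eef_rot: [0.0, 0.77, 0.638, 0.0]
force: [1.9, 0.9, -0.1]
width: 0.278
```

```bash
python3 m.py w6.png
```

```text
11.5 [0.53673851 0.05388256 0.04525327] 79.2704150048593 0.051610855377766815 -100.67636252817736 [ 1.9136194   0.93355827 -0.10259531]
lever 452 [(np.float64(0.0633), np.float64(-94.37)), (np.float64(0.0161), np.float64(-92.47))] 84.98077630186391
blue [289.1 321.1] [276 306  28  27 465] -95.40171641943945
green [157.  189.3] [0.48035613 0.10940606 0.068     ] 175.83158975646168
```

Request:
step_arm(increments=[0,0.08,0,0,0,0,0,0,0,0,0,0,0,0,-0.4,0,0,0,0,0,-0.8,0,0,0,0,0,-0.8,0,0,0,0,0,-0.8,0,0,0,0,0,0,0,0,0,0,0,0,0,0,0])

```text
clock: 12.55
ee_pos: [0.539, 0.0534, 0.1566]
eef_rot: [-0.0, 0.771, 0.637, -0.0]
force: [0.2, -0.6, -0.2]
width: 0.281
```

```bash
cat > m2.py <<'E'
from h import *
import sys
d=grab('wrist'); save(d,sys.argv[1]); R,p=pose(d['s']); print(d['s']['clock'],p,deg(R[:,0]))
e,n=lever(d,(255,165,310,245)); L=deg(e[1]-e[0])
print('lever',n,e,L)
P=[]
for lo,hi in (([100,110,50],[130,255,255]),([0,140,60],[8,255,255]),([20,120,80],[34,255,255]),([45,100,40],[85,255,255])):
    for c,s in blobs(d,lo,hi,100):
        w=wray(d,*c,.066)[:2]
        if np.hypot(*(w-A))<.11: P.append(w); print(c,s,w,np.hypot(*(w-A)),deg(w-A)); break
b=P[0]; u=(e[1]-e[0])/np.hypot(*(e[1]-e[0]));
if u@(b-e[0])<0:u=-u
print('blue lateral off line mm (ccw+)',1e3*(u[0]*(b-e[0])[1]-u[1]*(b-e[0])[0]),'A off line',1e3*(u[0]*(A-e[0])[1]-u[1]*(A-e[0])[0]))
a=grab('top'); g=(a['pixels'].min(2)>150).astype(np.uint8); g[:, :262]=0; g[:,306:]=0;g[:205]=0;g[232:]=0
v,uu=np.nonzero(g); print('top line',len(v),[ray(a,x,y,.084)[:2].round(4) for x,y in ((uu[uu.argmin()],v[uu.argmin()]),(uu[uu.argmax()],v[uu.argmax()]))] if len(v) else '')
E
python3 m2.py w7.png
```

```text
12.55 [0.53897511 0.05336126 0.15655682] 79.19084866164934
lever 262 [[0.54057392 0.02804466]
 [0.54592817 0.08868728]] 84.95432997917734
[283.7 254.6] [274 242  21  26 334] [0.53881186 0.01049997] 0.09439749789515205 -94.54980485946912
[356.3 213.1] [346 203  22  23 335] [0.61198554 0.03790782] 0.09360789095121368 -45.43568511788019
[343.1  72.2] [332  61  24  23 372] [0.61990837 0.16526081] 0.09538304927243715 39.49200376465563
[197.8 164.1] [183 149  31  31 757] [0.47949803 0.10920726] 0.06696066184883528 176.0546193141193
blue lateral off line mm (ccw+) -0.21218443628678083 A off line -1.0291354682779081
top line 1188 [array([0.5719, 0.1121]), array([0.5725, 0.0206])]
```

View pics/w7.png

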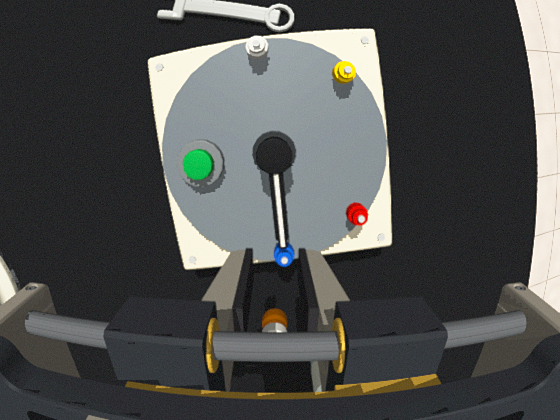

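The blue line is on target: the lever's white line (276,175) to (281,245) runs straight to the blue port at (284,255), off by 0.2 mm laterally, and the hand is clear. Next, the button.

Request:
step_arm(fingers=0, increments=[0.546,-0.861,0,0,0,0,0.546,-0.861,0,0,0,0,0,0,0,0,0,0,0,0,0.6,0,0,0,0,0,0.8,0,0,0,0,0,0.8,0,0,0,0,0,0.3,0,0,0,0,0,0,0,0,0])

```text
clock: 13.65
ee_pos: [0.4797, 0.1088, 0.0564]
eef_rot: [-0.001, 0.771, 0.637, -0.001]
force: [0.0, 0.3, 0.3]
width: 0.003
```

```bash
python3 - <<'E'
from h import *
d=grab('wrist'); save(d,'w8.png'); R,p=pose(d['s']); print(p,d['s']['width'],d['s']['force'])
for c,s in blobs(d,[45,100,40],[85,255,255],100): w=wray(d,*c,.068); print('green',c,s,w)
E
```

```text
[0.47967604 0.10881331 0.05643126] 0.0034225129927839657 [0.04315562 0.28873779 0.31467988]
green [274.5 242.2] [253 231  44  29 626] [0.48086005 0.11798403 0.068     ]
```

View pics/w8.png

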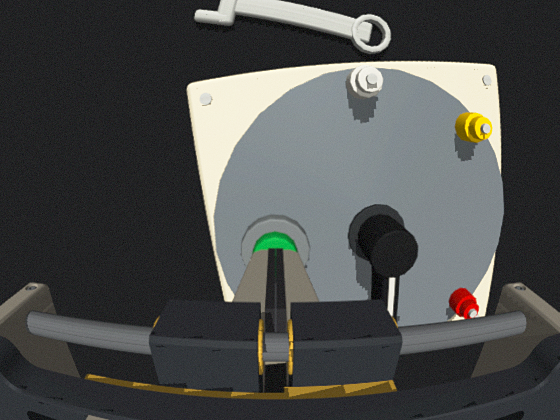

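Closed fingertips (about (275,250)) are centred over the green button (275,242). I'll press it in small steps.

Request:
step_arm(increments=[0,0,0.15,0,0,0,0,0,0.08,0,0,0,0,0,0.05,0,0,0,0,0,0.05,0,0,0,0,0,0,0,0,0])

```text
clock: 14.32
ee_pos: [0.4809, 0.1091, 0.0445]
eef_rot: [0.001, 0.771, 0.637, 0.001]
force: [1.8, 0.3, 4.9]
width: 0.001
```

Request:
step_arm(increments=[0,0,0.05,0,0,0,0,0,0.04,0,0,0,0,0,0,0,0,0])

```text
clock: 14.7
ee_pos: [0.4811, 0.1091, 0.0437]
eef_rot: [0.0, 0.77, 0.638, 0.0]
force: [-9.1, -1.4, 27.2]
width: 0.003
```

```bash
python3 - <<'E'
from h import *
d=grab('wrist'); R,p=pose(d['s']); print(p,d['s']['force'])
Z=d['z_map']; K=d['intrinsics']; T=np.array(d['T_tool_cam'])
v,u=np.indices(Z.shape); x=(u-K[0,2])/K[0,0];y=(v-K[1,2])/K[1,1];th=np.hypot(x,y)+1e-9;k=np.tan(th)/th
c=np.stack([x*k,y*k,np.ones_like(x)],-1)*Z[...,None]; W=(c@T[:3,:3].T+T[:3,3])@R.T+p
h=cv2.cvtColor(d['pixels'],cv2.COLOR_RGB2HSV); g=cv2.erode(cv2.inRange(h,np.array([45,100,40]),np.array([85,255,255])),np.ones((3,3)))>0
print('green',g.sum(),np.median(W[g],0))
dist=np.hypot(W[...,0]-.4795,W[...,1]-.1092); m=(dist<.021)&(dist>.017)&(~g)&(v<245)&(W[...,2]<.08); print('housing',m.sum(),np.percentile(W[m][:,2],[10,50,90]))
m=(dist>.03)&(dist<.04)&(v<200)&(W[...,2]<.08); print('dial',np.median(W[m][:,2]))
f=d['pixels'][200:270,240:310]; cv2.imwrite('pics/w9.png',cv2.cvtColor(cv2.resize(f,(560,560)),cv2.COLOR_RGB2BGR))
E
```

```text
[0.48109001 0.10909748 0.043683  ] [-9.05594434 -1.41971145 27.15080052]
green 180 [0.48103668 0.12032553 0.06450786]
housing 458 [0.06057843 0.06147012 0.06228231]
dial 0.04962213772667446
```

View pics/w9.png

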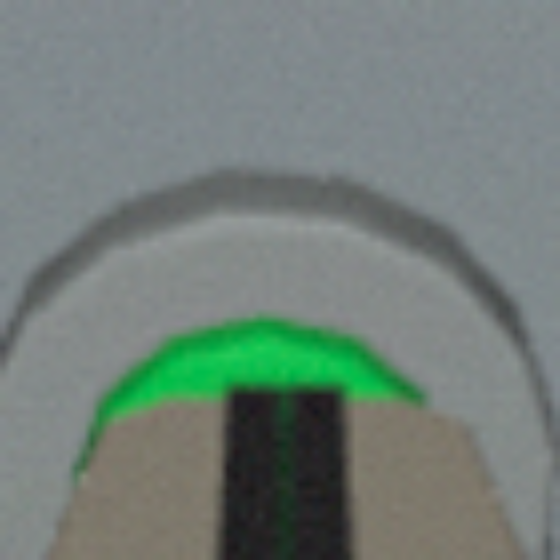

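Green is nearly flush with the housing at 27 N. But the closed pair of fingers overhangs the housing on the right, so I can't be sure the button bottomed. I'll lift off and press again with a single finger, which fits inside the button.

Request:
step_arm(increments=[0,0,-0.3,0,0,0,0,0,-0.7,0,0,0,0,0,-0.3,0,0,0,0,0,0,0,0,0])

```text
clock: 15.25
ee_pos: [0.4802, 0.1092, 0.0925]
eef_rot: [0.0, 0.771, 0.637, 0.0]
force: [0.9, 0.8, -0.1]
width: 0.006
```

Request:
step_arm(fingers=1, increments=[0,-0.7,0,0,0,0,0,-0.69,0,0,0,0,0,0,0,0,0,0,0,0,0,0,0,0,0,0,0,0,0,0])

```text
clock: 15.88
ee_pos: [0.4262, 0.1193, 0.0922]
eef_rot: [0.0, 0.771, 0.637, 0.0]
force: [-0.4, -0.4, 0.6]
width: 0.528
```

```bash
python3 - <<'E'
from h import *
d=grab('wrist'); save(d,'w10.png'); R,p=pose(d['s']); print(p,d['s']['width'],d['s']['force'],R.T@(np.array([.4795,.1092,.068])-p))
for c,s in blobs(d,[45,100,40],[85,255,255],100): w=wray(d,*c,.068); print('green',c,s,w)
E
```

```text
[0.42620554 0.11934453 0.09224819] 0.5280437751261623 [-0.41520147 -0.40213363  0.63588977] [5.48916380e-05 5.42464197e-02 2.42591827e-02]
green [349.8 234.9] [ 331  216   39   39 1160] [0.47887239 0.11012373 0.068     ]
```

View pics/w10.png

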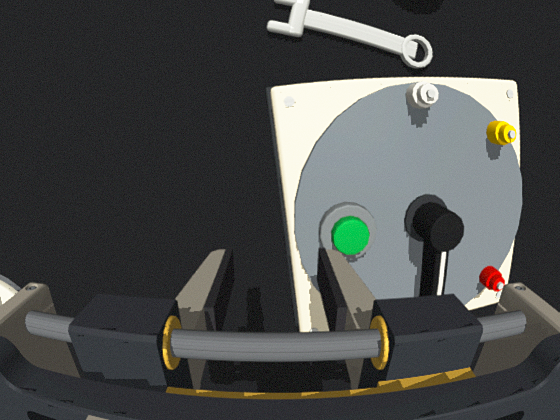

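The button is back up at (350,235), and the right finger is still opening toward it. I'll wait for it, then descend.

Request:
step_arm(increments=[0,0,0,0,0,0,0,0,0,0,0,0,0,0,0,0,0,0,0,0,0,0,0,0,0,0,0,0,0,0,0,0,0,0,0,0,0,0,0.5,0,0,0,0,0,0.4,0,0,0,0,0,0,0,0,0])

```text
clock: 17.05
ee_pos: [0.4239, 0.1196, 0.0549]
eef_rot: [-0.001, 0.771, 0.637, -0.001]
force: [0.1, -0.2, 0.6]
width: 0.998
```

```bash
python3 - <<'E'
from h import *
d=grab('wrist'); R,p=pose(d['s']); print(p,d['s']['width'],d['s']['force'])
cv2.imwrite('pics/w11.png',cv2.cvtColor(cv2.resize(d['pixels'][190:290,290:430],(700,500)),cv2.COLOR_RGB2BGR))
E
```

```text
[0.4239334  0.1195721  0.05486193] 0.9984086167283104 [ 0.12623984 -0.22564617  0.63983128]
```

View pics/w11.png

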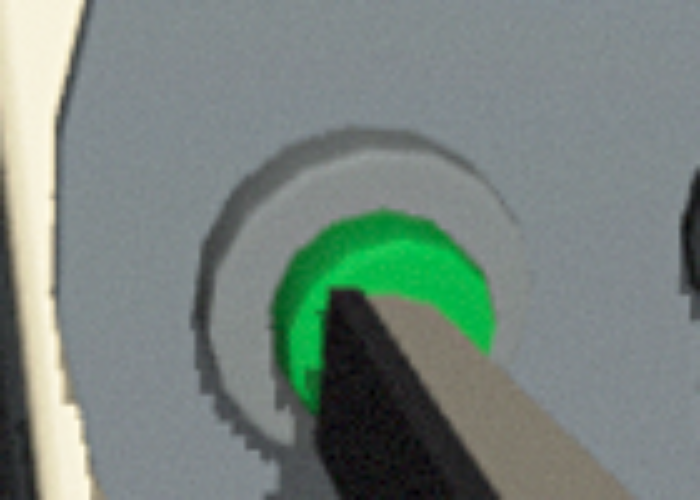

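The fingertip is inside the green cap (330–440 of 275–495 in the crop). I'll press now.

Request:
step_arm(increments=[0,0,0.1,0,0,0,0,0,0.06,0,0,0,0,0,0.06,0,0,0,0,0,0.05,0,0,0,0,0,0,0,0,0])

```text
clock: 17.73
ee_pos: [0.4258, 0.1196, 0.0458]
eef_rot: [0.0, 0.771, 0.637, 0.0]
force: [-0.8, -0.2, 4.0]
width: 0.999
```

Request:
step_arm(increments=[0,0,0.05,0,0,0,0,0,0.03,0,0,0,0,0,0,0,0,0,0,0,0,0,0,0])

```text
clock: 18.23
ee_pos: [0.4259, 0.1196, 0.0438]
eef_rot: [0.0, 0.77, 0.637, 0.0]
force: [-7.6, 0.1, 16.5]
width: 0.999
```

```bash
python3 - <<'E'
from h import *
d=grab('wrist'); R,p=pose(d['s']); print(p,d['s']['force'])
cv2.imwrite('pics/w12.png',cv2.cvtColor(cv2.resize(d['pixels'][190:290,290:430],(700,500)),cv2.COLOR_RGB2BGR))
E
```

```text
[0.42591684 0.1195806  0.04377753] [-7.56327149  0.09207874 16.4649265 ]
```

View pics/w12.png

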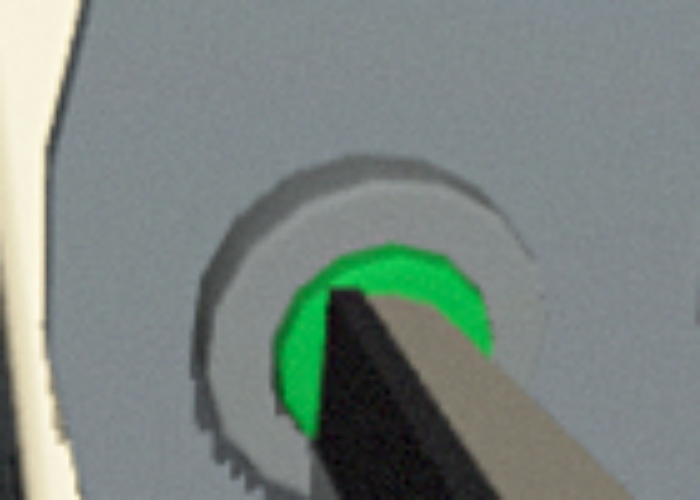

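The green cap is now almost flush with the housing, at the same 0.0438 m as before and a steeply rising 16 N, so it has bottomed. Next I release, retract and check the lever.

Request:
step_arm(increments=[0,0,-0.3,0,0,0,0,0,-0.7,0,0,0,0,0,-0.8,0,0,0,0,0,-0.8,0,0,0,0,0.8,-0.4,0,0,0,0,0.8,0,0,0,0,-0.3,0.8,0,0,0,0,-0.6,0.4,0,0,0,0,0,0,0,0,0,0])

```text
clock: 19.4
ee_pos: [0.5288, 0.062, 0.1617]
eef_rot: [-0.0, 0.771, 0.636, -0.0]
force: [1.0, 0.5, -0.6]
width: 1.001
```

```bash
python3 m2.py w13.png
```

```text
19.4 [0.52879127 0.06202968 0.16165381] 79.05204245008167
lever 229 [[0.54099012 0.03264745]
 [0.54592343 0.08856478]] 84.95812782533285
[295.3 258.7] [286 247  20  24 323] [0.53843355 0.01060833] 0.09432028408300142 -94.78411220640321
[366.1 218.1] [356 208  22  22 316] [0.61172136 0.03801533] 0.093345985539014 -45.50491144460295
[354.   80.6] [343  70  24  22 357] [0.61955637 0.16551601] 0.09527463502496081 39.74506297488288
[211.7 170.4] [197 155  31  31 734] [0.47941807 0.10930922] 0.06704751873686647 175.97240074589791
blue lateral off line mm (ccw+) -0.6098009339187063 A off line -1.0341238357241476
top line 1170 [array([0.5719, 0.1121]), array([0.5725, 0.0206])]
```

View pics/w13.png

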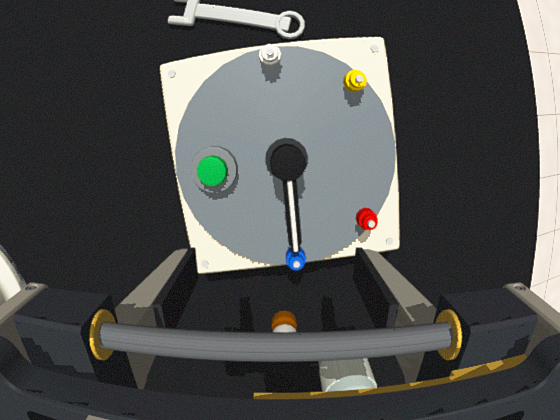

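The lever is unchanged at -95.0°, pointing at blue ((296,259)); the button is up and the arm is clear.

```bash
python3 -c "
from cell import r
print(r.get_state()['force']); print(r.finish_job())"
```

```text
[ 0.25097708 -0.02029652  0.4981879 ]
the job is handed in; nothing more can be done
None
```

The lever now points at the blue port, and I pressed the green start button afterwards and let it come back up. I handed the job in at about 19.5 s with the arm clear of everything.

- **Lever:** I pushed it sideways from about -19.5° to -95.0° in world axes. The last wrist view puts the blue port within about 0.6 mm of the lever's line, roughly 0.4°. The lever was at the same angle before and after the button presses.
- **Button:** I pressed it twice, both times after the lever was set.
  - The first press used both fingers closed and reached 27 N, but they overhung the housing, so I couldn't be sure the button had bottomed.
  - The second press used a single finger. It stopped at the same height with 16 N, and the cap was almost flush with the housing, so I take it as fully down. The button is up again.
- **Loose items:** I did not touch the bottle, beaker, vial or spanner. I didn't measure them again at the end.

**What disagreed:**
- My first sweep passed over the lever without moving it. The real fingertips turned out to be about 19–23 mm short of the stated TCP, by both depth cameras and the press heights. I lowered the hand to suit and repeated the sweep.
- The top-camera line check at the end picked up the bright dial, so I ignored it; the final lever angle rests on the wrist camera alone.
- I viewed 14 pictures against the budget of 10.

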